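Hold a glued toy car under the spring press

TASK

Lay the freshly glued wooden toy car in the pocket of the press's sliding tray, upright and flat on the pocket's floor, either way round, and let go of it; then push the tray fully home. Then press the black knob of the press down until the ram sits on the car's roof and the lower rim of the knob's sleeve has come down level with the dark collar on the ram (24 mm of spring travel), and finish while still holding the knob down there, without letting go. Leave the other things on the bench where they are.

Things in the scene. Friction and masses are not known exactly. Their poses are not given: they have to be found in the camera images.
- car: wooden toy car blank without wheels: base 90 (x) x 44 (y) x 24 high, on its middle a cabin 44 (x) x 44 (y), from 24 to 52 high, its sides flush with the base; about 90 g. Origin: centre of the underside; z up, x along its length. Grip the cabin across its flush sides (along y, 44 wide). It starts on the bench, left or right of the press
- press: fixed spring press: a grey base plate 18 high with a tongue 124 wide reaching 205 from the origin towards -x (the robot), under the tray; over the origin a gantry of two posts (at y = +-90) carrying a bridge 40 (x) x 220 (y), from 130 to 155 high, its posts' nuts to 163. Origin: on the bench under the ram; its -x axis is the direction in which the tray comes out, z up
- tray (a joint): how far the plywood tray is out of the press, m: 0 = fully home with the pocket under the ram, 0.12 = fully out; starts 0.10 to 0.12 out. Slides stiffly (about 1.5 N friction, no spring) and stays where it is left
- pocket (a point): centre of the floor of the tray's rectangular pocket, 28 above the bench. The pocket is 54 (press x) x 98 (press y), so the car lies in it with its length along the press's y; walls 6 thick stand 12 above the floor. Moves with the tray; its axes are those of the press
- paddle (a point): centre of the front face (looking to the press's -x) of the upright paddle by which the tray is pushed: 56 wide (y), 8 thick, from 22 to 64 above the bench, 83 in front of the pocket's centre
- ram (a joint): how far the ram has come down, m (0 = up, stop at 0.030). Its foot, diameter 36, starts 94 above the bench and meets the roof of a car seated in the homed tray after 14 mm. A soft return spring lifts it: it needs about 4 to 5 N to come down
- knob (a joint): how far knob and sleeve are pressed down relative to the ram, m: 0 = released, 0.024 = sleeve rim level with the collar's middle, 0.036 = bottomed. Spring 450 N/m, about 3 N preload: 14 N on the knob at 0.024; springs back when let go. In all the knob sinks by ram + knob, 38 mm at the wanted place (the knob gives about 5 mm while the ram comes down)
- knob_top (a point): centre of the flat top of the black knob, diameter 54, 24 high; 270 above the bench when released. The steel sleeve below it has a diameter of 34 and is 38 long
- rim (a point): centre of the lower rim of the knob's steel sleeve, 62 below the knob's top
- collar (a point): centre of the dark collar on the ram, diameter 29, 8 high, 24 below the sleeve's rim when the knob is released
- sander: bystander, leave alone: sanding block, 100 x 58 x 42, cork sole with a rounded wooden grip (mm)
- brush: bystander, leave alone: bench brush lying bristles down, 280 long, 65 high (mm)
- glue: bystander, leave alone: glue bottle, diameter 54, 150 high (mm)
- jar: bystander, leave alone: screw jar, diameter 66, 75 high (mm)
- wheel1: bystander, leave alone: flat wooden toy wheel, diameter 36, 12 high (mm)
- wheel2: bystander, leave alone: second toy wheel, same (mm)
- offcut: bystander, leave alone: plain wooden offcut, 90 x 50 x 30 (mm)
- driver: bystander, leave alone: screwdriver lying flat (mm)

How it is judged:
On the way, in this order (a step that is already met when the one before it is completed fails the run):
1. the car lies in the pocket of the tray, let go (distance between car and pocket below 0.012 m and angle between car's own z axis and vertical below 0.1 rad and contact force between the fingers and car below 0.1 N and value of joint tray above 0.05 m), for 0.2 s.
2. the tray is pushed home with the car in it (distance between car and pocket below 0.012 m and angle between car's own z axis and vertical below 0.1 rad and value of joint tray below 0.005 m), for 0.2 s.
At the end, for the whole second after the job is handed in: The car stands upright in the pocket (origin within 12 mm of the floor's centre), the tray is home within 6 mm, the ram's foot bears on the car with over 4 N, and the robot holds the knob down at 18 to 30 mm of spring travel (24 wanted), throughout the last second (distance between car and pocket below 0.012 m and angle between car's own z axis and vertical below 0.1 rad and value of joint tray below 0.006 m and value of joint knob between 0.018 and 0.03 m and value of joint ram between 0.01 and 0.018 m and contact force between ram and car above 4 N and contact force between any of the fingers, the arm and knob above 4 N); the arm keeps its last pose, push and grip.
It fails at once if another thing on the bench was moved by more than 30 mm (distance of any of sander, brush, glue, jar, wheel1, wheel2, offcut, driver from where it was at the start of the episode above 0.03 m).
It also fails if it takes over 72 s, if anything falls off the work surface, if the arm or the gripper's body presses on something with over 40 N, if the wrist force passes 120 N, or if a joint passes its speed limit or range.

ROBOT

A 6-joint arm with a two-finger parallel gripper is mounted at the origin on the work surface. World frame = base frame: x ahead of the robot, y to its left, z up, the work surface at z = 0. Lengths are in m, angles in rad, forces in N, time in s.
With the tool pointing down it reaches from about 0.25 to 0.775 m from the base axis. Payload 4 kg.
Tool frame: the origin (TCP) lies midway between the tips of the shut fingers; the grasp point (between the pads) lies 19 mm behind it (robot.hold_point_z is the distance from the TCP to the grasp point, in m); z points along the fingers, y is the line along which they close (so a half turn about z gives the same grasp; the last joint's range is limited). The gripper opens to 94 mm and grips with 3 to 60 N. Pads are 16 mm wide; open, the fingers measure 119 mm over their backs; the gripper's body (75 mm by 177 mm) begins 78 mm behind the grasp point.
Start: joints at [-1.359, 0.087, 1.371, -0, 1.684, -0.103], TCP at [0.17, -0.523, 0.206] pointing down, gripper open.
Joint ranges: [-3.1, 3.1], [-0.76, 2.03], [0.27, 2.55], [-1.08, 4.22], [0.17, 2.65], [-2.57, 2.57]. Speed limits (rad/s): [2.79, 2.79, 3.14, 3.14, 3.14, 3.14].

INTERFACE

Orientations are given as [roll, pitch, yaw] about the fixed x, y, z axes, in that order (R = Rz(yaw) Ry(pitch) Rx(roll)).
In Python, from bench import readout, imaging, robot gives the robot as it stands.
- The arm moves only by the tool carry_out, never from a script. Its argument "motion" is text: rows parted by semicolons, each of 7 numbers parted by spaces: the shift along the tool's x, y, z each as a share of 200 mm, from -1 to 1, then the turn, a rotation vector about the tool's x, y, z each as a share of 120 degrees, from -1 to 1, then the opening, from 0 (shut) to 1 (fully open). A call has 1 to 12 rows; each row shifts and turns the commanded pose from where the row before left it, along the tool's axes as they then stand; what a row does not reach is not made up. A row lasts 1/8 s, in which the tool goes at most 62.5 mm and 10.7 degrees, less where a joint would pass 70% of its speed; a pose out of reach is approached as far as the arm can. A call with a number of a shift or a turn outside -1 to 1 is refused whole. A call with a gripper value outside its range is refused whole. The fingers move at their own pace and stop on an object; the grip force is fixed at half the most. Time passes only in rows, so rows that do not move let the fingers close. It gives the time, the measured TCP pose, the force, the opening and the grip force at its end, in the units of the state.
- readout.get_obs(): the state, without advancing time (a new reading comes with each control period).
- imaging.snapshot(name): name is "scene" or "side" or "wrist"; returns a dict with "pixels" (400x640x3 uint8, red, green, blue), "fx", "fy", "cx", "cy" (pixels), "R" (3x3) and "t" (3): a world point X has camera coordinates R X + t. Camera axes: x right, y down, z forward; pixel columns grow to the right and rows downward; lengths in m; the calibration is good to about 2 mm. A picture is of the moment at which its call begins. There is no depth.
- robot.close_job(): hands the job in; it is judged then, once.
The state is a dict: "time": time; "joint_positions": joint angles; "qvel": joint speeds; "joint_torque": joint torques, N m; "tool_pos": TCP position; "ee_rot": TCP orientation; "wrist_force": force on the tool from outside, world axes, zero at the start; "wrist_torque": the same for the moment, N m; "width": finger opening in m; "finger_force": force on a finger pad.
Only numpy, scipy, OpenCV 4.12 (cv2) and the standard library are available. Lean on these libraries where they do the work, as an engineer would, in place of code of your own. Each camera call takes 0.05 s, during which the arm holds its last target. There are 200 camera calls.

## Working session

There is one attempt and no reset: what is moved stays moved. The work goes in short steps, Python scripts to look and compute and a tool call to move; the robot and the scene stay as the last step left them, time stands still between calls to the robot, and variables do not carry over. Pictures are saved under pics/ and viewed, at most 14 in all, crops included, and the job is handed in when it is done.

Besides the shell and the picture viewer there is one more tool, called after "Emit:" by a JSON object that holds its "api" and its "payload", one argument or row to a line. carry_out: Moves the arm, as the interface text tells. Its arguments: {"type":"object","properties":{"motion":{"type":"string"}},"required":["motion"]}

```bash
mkdir -p pics; ls
cat > h.py <<'E'
import numpy as np, cv2, sys
from bench import readout, imaging, robot
def snap(n, f):
    s=imaging.snapshot(n); cv2.imwrite('pics/'+f, s['pixels'][:,:,::-1]); np.save('pics/'+f[:-4]+'.npy', s, allow_pickle=True); return s
def load(f): return np.load('pics/'+f+'.npy',allow_pickle=True).item()
def ray(s,u,v):
    R=np.array(s['R']);d=R.T@np.array([(u-s['cx'])/s['fx'],(v-s['cy'])/s['fy'],1]);return -R.T@np.array(s['t']),d
def onz(s,u,v,z):
    o,d=ray(s,u,v);return o+d*(z-o[2])/d[2]
def proj(s,X):
    c=np.array(s['R'])@np.array(X)+np.array(s['t']);return np.array([s['fx']*c[0]/c[2]+s['cx'],s['fy']*c[1]/c[2]+s['cy']])
def tri(s1,p1,s2,p2):
    (a,d),(b,e)=ray(s1,*p1),ray(s2,*p2)
    k=np.linalg.lstsq(np.c_[d,-e],b-a,rcond=None)[0];P,Q=a+k[0]*d,b+k[1]*e
    return (P+Q)/2,np.linalg.norm(P-Q)
E
python3 - <<'E'
from h import *
np.set_printoptions(precision=4,suppress=True)
for n in('scene','side'):
    s=snap(n,n+'0.png');print(n,s['fx'],s['cx'],s['cy'],-np.array(s['R']).T@s['t'],np.array(s['R'])[2])
print(readout.get_obs())
E
```

```text
pics
scene 418.19942552427096 320.4689770549287 200.40433992246236 [ 1.0857 -0.7518  1.092 ] [-0.4207  0.5657 -0.7093]
side 498.29194457660304 328.48511185255427 210.69751836566488 [0.3829 0.912  1.1228] [ 0.1163 -0.696  -0.7086]
{'time': 0.1, 'joint_positions': array([-1.3591,  0.0879,  1.3721,  0.    ,  1.6836, -0.1031]), 'qvel': array([-0.0003, -0.0023, -0.003 , -0.0005, -0.0007,  0.0013]), 'joint_torque': array([  0.0026, -34.1254, -30.3301,   0.0721,   0.0305,  -0.0001]), 'tool_pos': array([ 0.1702, -0.5225,  0.2044]), 'ee_rot': array([-3.1396, -0.0002,  0.3148]), 'wrist_force': array([ 0.3244, -0.3083,  0.4539]), 'wrist_torque': array([ 0.0169, -0.038 ,  0.0062]), 'finger_force': 0.0, 'width': 0.09393756607810012}
```

View pics/scene0.png

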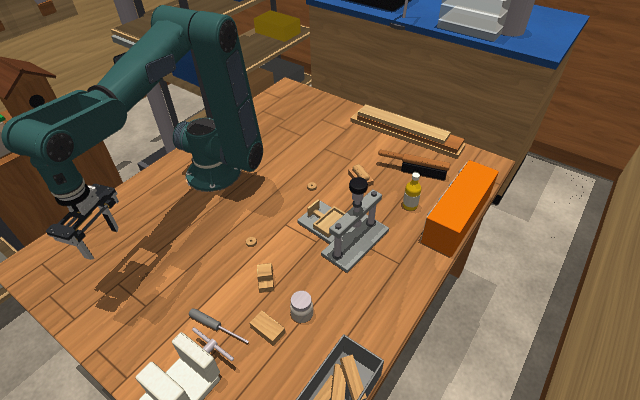

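View pics/side0.png

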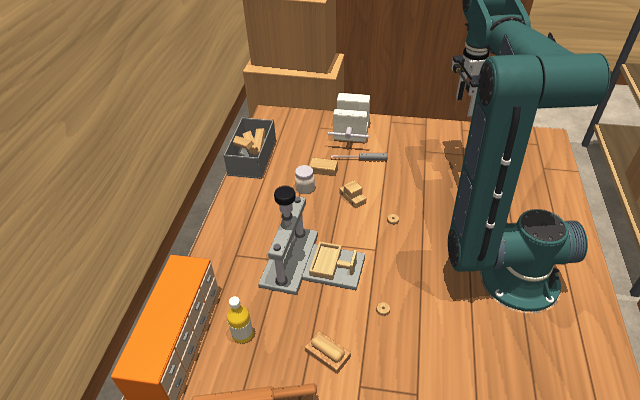

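The scene view has the car at about (265,277), the press at (350,230) with its tray towards the robot, and the offcut at (267,327). The side view has the car at (352,193), the tray at (335,262) and the knob at (285,195). I'll zoom in next.

Run:
```python
from h import *
for n,(r0,r1,c0,c1) in {'scene':(170,300,235,395),'side':(175,295,255,385)}.items():
    im=cv2.imread(f'pics/{n}0.png')[r0:r1,c0:c1]
    k=5 if n=='scene' else 5
    im=cv2.resize(im,None,fx=k,fy=k,interpolation=cv2.INTER_CUBIC)
    im=im[:600]
    for i in range(0,im.shape[1],50): cv2.putText(im,str(c0+i//k),(i,10),0,.35,(255,255,255),1);cv2.line(im,(i,12),(i,18),(255,255,255))
    for i in range(0,im.shape[0],50): cv2.putText(im,str(r0+i//k),(0,i+4),0,.35,(255,255,255),1)
    cv2.imwrite(f'pics/{n}0z.png',im)
```

```text
(no output)
```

View pics/scene0z.png

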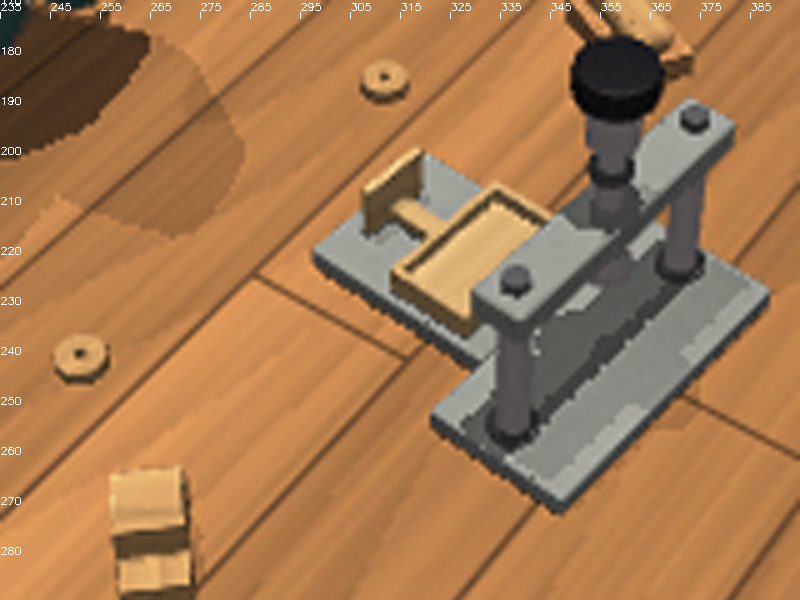

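View pics/side0z.png

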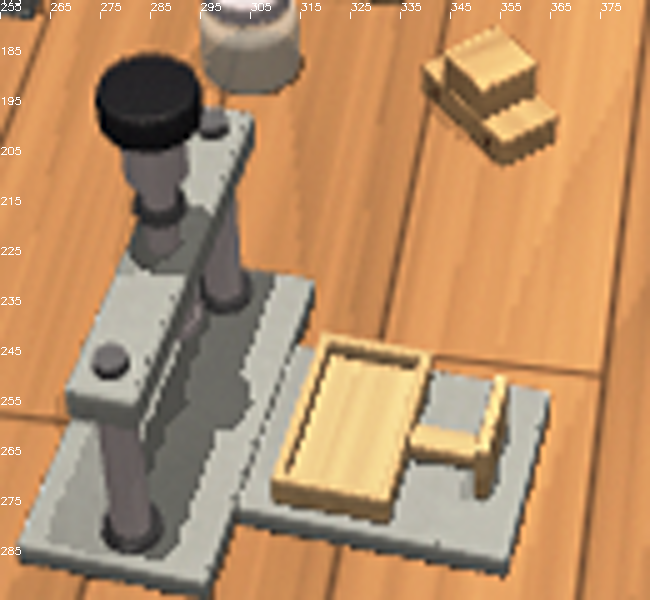

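Zoomed, the crops give usable corners at full-image pixels, i.e. crop offset plus 1/5 of the zoomed position. They show the cabin roof, press nuts, knob top, tray rim and tongue corners, and I'll cast rays for these.

Run:
```python
from h import *
np.set_printoptions(precision=4,suppress=True)
a,b=load('scene0'),load('side0')
A=lambda x,y:(235+x/5-.4,170+y/5-.4)
B=lambda x,y:(255+x/5-.4,175+y/5-.4)
N1=tri(a,A(695,113),b,B(213+0-102,357));print('nut+y',N1)
N2=tri(a,A(516,275),b,B(213,122));print('nut-y',N2)
print('knob',tri(a,A(617,66),b,B(149,83)))
for s,F,n,P in((a,A,'scene',[(110,475),(183,467),(188,523),(113,530)]),(b,B,'side',[(493,27),(537,65),(487,92),(445,53)])):
    Q=np.array([onz(s,*F(*p),.052) for p in P]);print(n,'roof',Q[:,:2].tolist(),Q.mean(0),np.linalg.norm(np.diff(Q,axis=0,append=Q[:1]),axis=1))
Q=np.array([onz(b,*B(*p),.04) for p in[(322,337),(433,354),(392,500),(272,485)]]);print('tray rim',Q,Q.mean(0),np.linalg.norm(np.diff(Q,axis=0,append=Q[:1]),axis=1))
Q=np.array([onz(b,*B(*p),.018) for p in[(549,392),(505,568)]]);print('tongue',Q,np.linalg.norm(Q[0]-Q[1]))
print('scene rim',[onz(a,*A(*p),.04)for p in[(391,265),(498,182)]])
print('scene paddle top',[onz(a,*A(*p),.064)for p in[(364,184),(418,150)]])
```

```text
nut+y (array([0.6516, 0.1146, 0.164 ]), np.float64(0.0018626081555366274))
nut-y (array([ 0.6346, -0.0635,  0.1627]), np.float64(0.0018619666092532807))
knob (array([0.6442, 0.023 , 0.2705]), np.float64(0.0024584036192047834))
scene roof [[0.4702573208186702, -0.2578845620718513], [0.5028751623858075, -0.22762859853495365], [0.5321350188777944, -0.2572835710369204], [0.49872370212141603, -0.28693037946460714]] [ 0.501  -0.2574  0.052 ] [0.0445 0.0417 0.0447 0.0407]
side roof [[0.5011254180091773, -0.28922500746096835], [0.4691586525467971, -0.25713659487248], [0.497545840718307, -0.22772800223085898], [0.5284844316100926, -0.2601054028451404]] [ 0.4991 -0.2585  0.052 ] [0.0453 0.0409 0.0448 0.04  ]
tray rim [[ 0.5681 -0.0215  0.04  ]
 [ 0.5029 -0.0179  0.04  ]
 [ 0.5107  0.0891  0.04  ]
 [ 0.5772  0.0884  0.04  ]] [0.5397 0.0345 0.04  ] [0.0653 0.1073 0.0665 0.1104]
tongue [[ 0.4353 -0.0178  0.018 ]
 [ 0.446   0.109   0.018 ]] 0.12731995606694366
scene rim [array([ 0.5021, -0.0131,  0.04  ]), array([0.5172, 0.0923, 0.04  ])]
scene paddle top [array([0.4561, 0.0191, 0.064 ]), array([0.4672, 0.0668, 0.064 ])]
```

```bash
cat >> h.py <<'E'
from scipy.spatial.transform import Rotation as Ro
def plan(x,y,z,yaw):
    "turn to [pi,0,yaw] first, then shift; prints totals as shares"
    o=readout.get_obs();R0=Ro.from_euler('xyz',o['ee_rot']);R1=Ro.from_euler('xyz',[np.pi,0,yaw])
    rv=(R0.inv()*R1).as_rotvec();d=R1.inv().apply(np.array([x,y,z])-o['tool_pos'])
    np.set_printoptions(precision=4,suppress=True)
    print('t',o['time'],'turn shares',rv/np.radians(120),'rows',abs(rv).max()/.18,'| shift shares',d/.2,'rows',np.linalg.norm(d)/.055)
E
python3 -c "
from h import *
plan(.461,.0426,.12,1.48)"
```

```text
t 0.1 turn shares [-0.0008 -0.0006 -0.5563] rows 6.47331894983387 | shift shares [2.9457 1.1918 0.4221] rows 11.65656849174299
```

Emit:
{"api": "carry_out", "payload": {
  "motion": "0 0 0 0 0 -0.0795 0.4; 0 0 0 0 0 -0.0795 0.4; 0 0 0 0 0 -0.0795 0.4; 0 0 0 0 0 -0.0795 0.4; 0 0 0 0 0 -0.0795 0.4; 0 0 0 0 0 -0.0795 0.4; 0 0 0 0 0 -0.0795 0.4"
}}

```text
time: 0.98
tool_pos: [0.1702, -0.5227, 0.2048]
ee_rot: [-3.141, -0.001, 1.486]
wrist_force: [0.1, 0.8, -0.3]
width: 0.038
finger_force: 0.0
```

Emit:
{"api": "carry_out", "payload": {
  "motion": "0.2455 0.0993 0.0352 0 0 0 0.4; 0.2455 0.0993 0.0352 0 0 0 0.4; 0.2455 0.0993 0.0352 0 0 0 0.4; 0.2455 0.0993 0.0352 0 0 0 0.4; 0.2455 0.0993 0.0352 0 0 0 0.4; 0.2455 0.0993 0.0352 0 0 0 0.4; 0.2455 0.0993 0.0352 0 0 0 0.4; 0.2455 0.0993 0.0352 0 0 0 0.4; 0.2455 0.0993 0.0352 0 0 0 0.4; 0.2455 0.0993 0.0352 0 0 0 0.4; 0.2455 0.0993 0.0352 0 0 0 0.4; 0.2455 0.0993 0.0352 0 0 0 0.4"
}}

```text
time: 2.48
tool_pos: [0.4611, 0.044, 0.1204]
ee_rot: [-3.141, 0.0, 1.481]
wrist_force: [0.3, 0.4, -0.1]
width: 0.0377
finger_force: 0.0
```

```bash
python3 -c "
from h import *
plan(.461,.0426,.042,1.48);o=readout.get_obs();print(o['tool_pos'],o['ee_rot'],o['width'])
s=snap('wrist','w1.png')"
```

```text
t 2.475 turn shares [-0.0001  0.0002  0.0003] rows 0.003095570442629171 | shift shares [-0.0069 -0.0001  0.3922] rows 1.4262226124324089
[0.4611 0.044  0.1204] [-3.1414  0.0004  1.4806] 0.03771397726933684
```

View pics/w1.png

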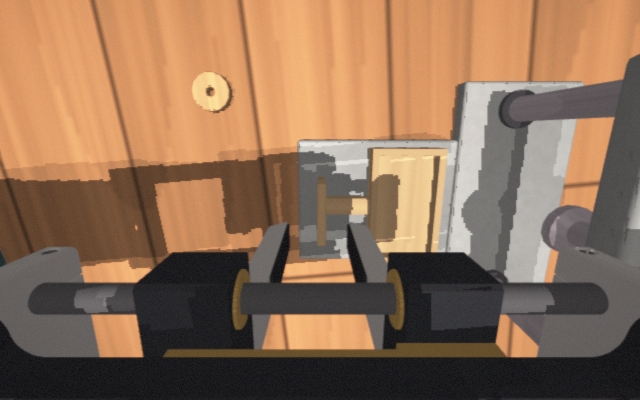

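The wrist view shows the paddle at column ~322, midway between the finger pads (columns ~287 and ~350), with its edges parallel to the pads. I'll descend, grip the paddle and draw the tray fully out.

Emit:
{"api": "carry_out", "payload": {
  "motion": "0 0 0.13 0 0 0 0.4; 0 0 0.13 0 0 0 0.4; 0 0 0.13 0 0 0 0.4; 0 0 0 0 0 0 0; 0 0 0 0 0 0 0; 0 0 0 0 0 0 0; 0 0 0 0 0 0 0"
}}

```text
time: 3.4
tool_pos: [0.4623, 0.0421, 0.0444]
ee_rot: [3.138, -0.0, 1.48]
wrist_force: [1.4, -0.7, 1.9]
width: 0.0074
finger_force: 30.0
```

```bash
python3 -c "
from h import *
np.set_printoptions(precision=4,suppress=True)
o=readout.get_obs();print(o['tool_pos'],o['ee_rot'],o['width'],o['finger_force'],o['wrist_force'])"
```

```text
[0.4623 0.0421 0.0444] [ 3.138  -0.      1.4802] 0.0074487865692011625 30.001888275146484 [ 1.4019 -0.6641  1.8608]
```

Emit:
{"api": "carry_out", "payload": {
  "motion": "0 -0.03 0 0 0 0 0; 0 -0.03 0 0 0 0 0; 0 -0.02 0 0 0 0 0; 0 0 0 0 0 0 0; 0 0 0 0 0 0 0"
}}

```text
time: 4.03
tool_pos: [0.4469, 0.0435, 0.0444]
ee_rot: [3.136, 0.0, 1.48]
wrist_force: [3.9, -1.9, 3.5]
width: 0.0075
finger_force: 30.0
```

Emit:
{"api": "carry_out", "payload": {
  "motion": "0 0 0 0 0 0 0.4; 0 0 0 0 0 0 0.4; 0 0 0 0 0 0 0.4; 0 0 -0.2 0 0 0 0.5; 0 0 -0.2 0 0 0 0.7; 0 0 -0.2 0 0 0 0.9"
}}

```text
time: 4.78
tool_pos: [0.4442, 0.0438, 0.1635]
ee_rot: [-3.14, 0.0, 1.48]
wrist_force: [1.2, -0.6, 0.4]
width: 0.0636
finger_force: 0.0
```

```bash
python3 -c "
from h import *
plan(.500,-.258,.12,2.346);o=readout.get_obs();print(o['tool_pos'])"
```

```text
t 4.775 turn shares [-0.0009 -0.0003 -0.4133] rows 4.808987676701299 | shift shares [-1.2732 -0.8566  0.2177] rows 5.635908830156465
[0.4442 0.0438 0.1635]
```

Emit:
{"api": "carry_out", "payload": {
  "motion": "0 0 0 0 0 -0.0827 1; 0 0 0 0 0 -0.0827 1; 0 0 0 0 0 -0.0827 1; 0 0 0 0 0 -0.0827 1; 0 0 0 0 0 -0.0827 1; -0.2122 -0.1428 0.0363 0 0 0 1; -0.2122 -0.1428 0.0363 0 0 0 1; -0.2122 -0.1428 0.0363 0 0 0 1; -0.2122 -0.1428 0.0363 0 0 0 1; -0.2122 -0.1428 0.0363 0 0 0 1; -0.2122 -0.1428 0.0363 0 0 0 1; 0 0 0 0 0 0 1"
}}

```text
time: 6.28
tool_pos: [0.4998, -0.2605, 0.1173]
ee_rot: [-3.14, -0.004, 2.342]
wrist_force: [-0.2, 0.5, 0.4]
width: 0.0941
finger_force: 0.0
```

```bash
python3 -c "
from h import *
plan(.500,-.258,.028,2.346);o=readout.get_obs();print(o['tool_pos'])
s=snap('wrist','w2.png')
print([proj(s,p) for p in ([.5,-.258,.052],[.4695,-.2575,.052],[.5295,-.2585,.052])])"
```

```text
t 6.275 turn shares [-0.0007 -0.0017 -0.0019] rows 0.02176261159074497 | shift shares [0.0083 0.0094 0.4464] rows 1.6238922513598375
[ 0.4998 -0.2605  0.1173]
[array([319.7138, 208.5263]), array([294.618 , 184.1686]), array([343.0607, 231.2117])]
```

View pics/w2.png

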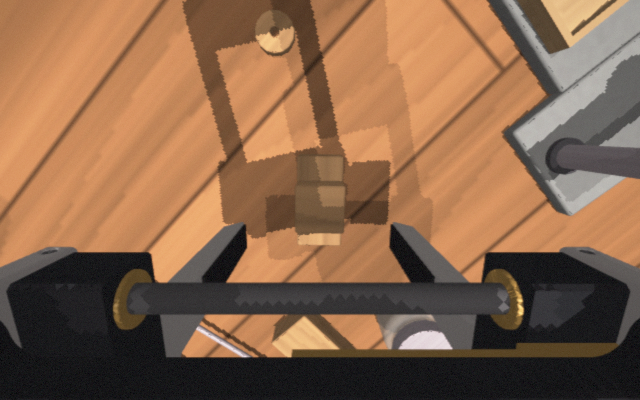

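The wrist view puts the cabin roof at columns 296–345 and rows 183–233. Its centre is on the predicted (320,208), it lies square to the fingers, and both sides are clear. I'll descend and grip.

Emit:
{"api": "carry_out", "payload": {
  "motion": "0.004 0.005 0.15 0 0 0 1; 0.004 0.004 0.15 0 0 0 1; 0 0 0.145 0 0 0 1; 0 0 0 0 0 0 0; 0 0 0 0 0 0 0; 0 0 0 0 0 0 0; 0 0 0 0 0 0 0; 0 0 -0.2 0 0 0 0; 0 0 -0.2 0 0 0 0; 0 0 -0.2 0 0 0 0; 0 0 0 0 0 0 0"
}}

```text
time: 7.7
tool_pos: [0.5033, -0.2572, 0.1556]
ee_rot: [3.139, 0.01, 2.346]
wrist_force: [0.4, -0.6, 0.2]
width: 0.0178
finger_force: 0.0
```

```bash
python3 -c "
from h import *
plan(.5256,.0364,.15,1.48);o=readout.get_obs();print(o['tool_pos'],o['width'])
b=load('side0')
np.set_printoptions(precision=3);print(proj(b,[.5,-.258,.0]))"
```

```text
t 7.7 turn shares [0.003  0.0039 0.4136] rows 4.812092868949571 | shift shares [ 1.4721 -0.022   0.0282] rows 5.3547972336267
[ 0.5033 -0.2572  0.1556] 0.017759282258041735
[352.019 198.301]
```

The fingers hadn't finished closing before I lifted. I'll reopen and look again.

Emit:
{"api": "carry_out", "payload": {
  "motion": "0 0 0 0 0 0 1; 0 0 0 0 0 0 1; 0 0 0 0 0 0 1; 0 0 0 0 0 0 1; 0 0 0 0 0 0 1; 0 0 0 0 0 0 1; 0 0 0 0 0 0 1; 0 0 0 0 0 0 1"
}}

```text
time: 8.7
tool_pos: [0.501, -0.2557, 0.1505]
ee_rot: [-3.142, 0.0, 2.346]
wrist_force: [0.2, 0.1, -0.0]
width: 0.093
finger_force: 0.0
```

```bash
python3 -c "
from h import *
plan(.500,-.258,.028,2.346);o=readout.get_obs();print(o['tool_pos'],o['width'])
s=snap('wrist','w3.png');b=snap('side','s3.png')
print([proj(s,p) for p in ([.5,-.258,.052],[.4695,-.2575,.052],[.5295,-.2585,.052])])
z=cv2.resize(cv2.imread('pics/s3.png')[165:225,315:395],None,fx=5,fy=5,interpolation=2)
w=cv2.imread('pics/w3.png')[100:300,200:440]
c=np.zeros((500,400,3),np.uint8);c[:300]=z;c[300:500,:240]=w;cv2.imwrite('pics/c3.png',c)"
```

```text
t 8.7 turn shares [-0.      0.0001  0.0002] rows 0.00178486906820197 | shift shares [-0.0046 -0.0117  0.6124] rows 2.2274707755762444
[ 0.501  -0.2557  0.1505] 0.092956788869929
[array([315.1097, 201.9854]), array([292.958 , 180.2918]), array([335.7906, 222.2609])]
```

View pics/c3.png

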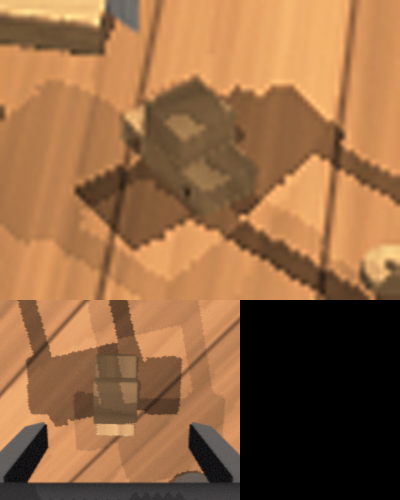

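The car stands unmoved: the roof centre in the wrist view is at about (316,201), against a predicted (315,202). I'll descend again and close for longer.

Emit:
{"api": "carry_out", "payload": {
  "motion": "-0.002 -0.006 0.153 0 0 0 1; -0.002 -0.006 0.153 0 0 0 1; 0 0 0.153 0 0 0 1; 0 0 0.153 0 0 0 1; 0 0 0 0 0 0 0; 0 0 0 0 0 0 0; 0 0 0 0 0 0 0; 0 0 0 0 0 0 0; 0 0 0 0 0 0 0; 0 0 0 0 0 0 0; 0 0 0 0 0 0 0; 0 0 0 0 0 0 0"
}}

```text
time: 10.3
tool_pos: [0.5001, -0.2581, 0.0286]
ee_rot: [3.142, 0.001, 2.346]
wrist_force: [-1.1, -0.2, 3.9]
width: 0.044
finger_force: 29.9
```

Emit:
{"api": "carry_out", "payload": {
  "motion": "0 0 -0.2 0 0 0 0; 0 0 -0.2 0 0 0 0; 0 0 -0.25 0 0 0 0; 0 0 0 0 0 0.0827 0; 0 0 0 0 0 0.0827 0; 0 0 0 0 0 0.0827 0; 0 0 0 0 0 0.0827 0; 0 0 0 0 0 0.0827 0; 0 0 0 0 0 0 0"
}}

```text
time: 11.42
tool_pos: [0.4996, -0.2577, 0.1572]
ee_rot: [-3.14, -0.001, 1.482]
wrist_force: [0.2, 0.4, -0.5]
width: 0.0438
finger_force: 29.9
```

```bash
python3 -c "
from h import *
plan(.5256,.0364,.15,1.48);o=readout.get_obs();print(o['tool_pos'],o['width'],o['wrist_force'])"
```

```text
t 11.425 turn shares [-0.0006 -0.0003  0.0011] rows 0.013207573057236858 | shift shares [ 1.4762 -0.0037  0.036 ] rows 5.369549310335339
[ 0.4996 -0.2577  0.1572] 0.04380809919140963 [ 0.2249  0.4247 -0.4757]
```

Emit:
{"api": "carry_out", "payload": {
  "motion": "0.24 -0.002 -0.008 0 0 0 0; 0.247 -0.002 0 0 0 0 0; 0.247 -0.002 0 0 0 0 0; 0.247 -0.002 0 0 0 0 0; 0.247 -0.003 0 0 0 0 0; 0.247 -0.003 0 0 0 0 0; 0 0 0.15 0 0 0 0; 0 0 0.12 0 0 0 0; 0 0 0.1 0 0 0 0; 0 0 0 0 0 0 0; 0 0 0 0 0 0 0"
}}

```text
time: 12.8
tool_pos: [0.5242, 0.0361, 0.0863]
ee_rot: [3.141, -0.0, 1.481]
wrist_force: [-0.5, 0.1, 0.1]
width: 0.0439
finger_force: 29.9
```

```bash
python3 -c "
from h import *
plan(.5236,.036,.085,1.48);o=readout.get_obs();print(o['tool_pos'],o['width'],o['wrist_force'])
w=snap('wrist','w4.png');b=snap('side','s4.png');
z=cv2.resize(cv2.imread('pics/s4.png')[215:305,280:400],None,fx=5,fy=5,interpolation=2)[:380]
z2=cv2.imread('pics/w4.png')[90:310,130:530]
c=np.zeros((600,600,3),np.uint8);c[:380]=z;c[380:600,:400]=z2;cv2.imwrite('pics/c4.png',c)"
```

```text
t 12.8 turn shares [ 0.0005 -0.      0.0007] rows 0.0081802996134617 | shift shares [-0.0006 -0.0029  0.0067] rows 0.026661022359432424
[0.5242 0.0361 0.0863] 0.04391420474261391 [-0.548   0.08    0.1139]
```

View pics/c4.png

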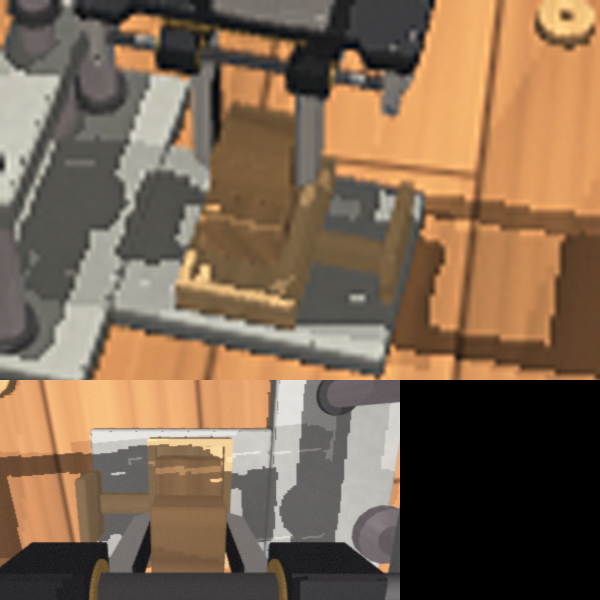

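The composite shows the car held level over the pocket, square to it. The near rim edge runs from full-image side pixels (316,272) to (339,275.4), which I'll check against the expected pocket.

```bash
python3 -c "
from h import *
np.set_printoptions(precision=4,suppress=True)
b=load('s4');w=load('w4');Rz=np.array([[.9957,.0925],[-.0925,.9957]])
c=np.array([.5256,.0362])
f=lambda x,y,z:[*(c+Rz@[x,y]),z]
print('side',[proj(b,f(x,.055,.04)) for x in(.033,-.033)], onz(b,315.8,271.6,.04),onz(b,338.8,275,.04))
print(f(.033,.055,.04),f(-.033,.055,.04))
print('wrist pocket outer +y',[proj(w,f(x,.055,.04)) for x in(.033,-.033)])
print('car front end, bottom',[proj(w,[*(np.array([.5242,.0361])+Rz@[x,.045]),z]) for x in(.022,-.022) for z in (.0577,.0817)])
"
```

```text
side [array([313.9535, 272.0266]), array([337.4479, 276.6001])] [0.5588 0.0857 0.04  ] [0.495  0.0881 0.04  ]
[np.float64(0.5635456), np.float64(0.087911), 0.04] [np.float64(0.4978294), np.float64(0.094016), 0.04]
wrist pocket outer +y [array([363.2184, 147.4764]), array([277.1868, 147.2781])]
car front end, bottom [array([349.1671, 163.3552]), array([353.1872, 167.5502]), array([287.7   , 163.2185]), array([283.9032, 167.3976])]
```

The pocket rim in the wrist view, at (279–362, 147), matches the prediction of (277–363, 147), and the car's nose also lies where expected. I'll lower and release.

Emit:
{"api": "carry_out", "payload": {
  "motion": "0 0 0.07 0 0 0 0; 0 0 0.05 0 0 0 0; 0 0 0.025 0 0 0 0; 0 0 0 0 0 0 0; 0 0 0 0 0 0 0"
}}

```text
time: 13.52
tool_pos: [0.5239, 0.0361, 0.0566]
ee_rot: [3.141, 0.0, 1.48]
wrist_force: [-0.2, -0.1, 0.5]
width: 0.044
finger_force: 29.9
```

Emit:
{"api": "carry_out", "payload": {
  "motion": "0 0 0 0 0 0 0.75; 0 0 0 0 0 0 0.75; 0 0 0 0 0 0 0.75; 0 0 0 0 0 0 0.75; 0 0 -0.1 0 0 0 0.75; 0 0 -0.2 0 0 0 0.75; 0 0 -0.25 0 0 0 0.75; 0 0 -0.2 0 0 0 0.75; 0 0 0 0 0 0 0.75"
}}

```text
time: 14.65
tool_pos: [0.5259, 0.0361, 0.2111]
ee_rot: [3.133, -0.0, 1.48]
wrist_force: [0.9, 0.0, 0.6]
width: 0.0706
finger_force: 0.0
```

```bash
python3 -c "
from h import *
w=snap('wrist','w5.png');b=snap('side','s5.png');a=snap('scene','a5.png')
z=cv2.resize(cv2.imread('pics/s5.png')[215:295,280:400],None,fx=4,fy=4,interpolation=2)
z2=cv2.imread('pics/w5.png')[50:310,130:530]
c=np.zeros((580,480,3),np.uint8);c[:320]=z;c[320:580,:400]=z2;cv2.imwrite('pics/c5.png',c)
plan(.40,.048,.15,-.092)"
```

```text
t 14.8 turn shares [-0.0009  0.0011  0.7507] rows 8.735183294336029 | shift shares [-0.6176 -0.0025  0.2744] rows 2.457651289732975
```

View pics/c5.png

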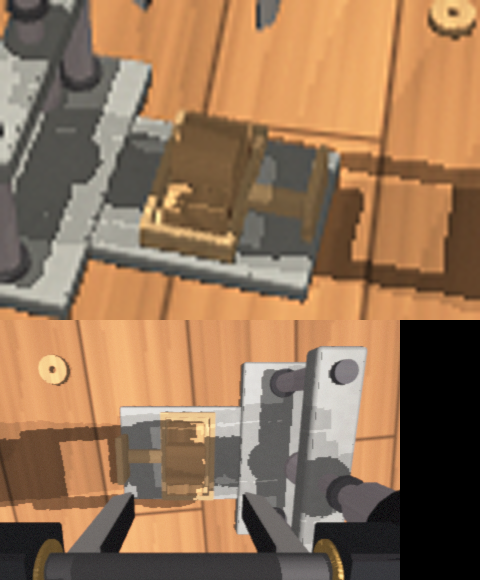

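The car sits down inside the pocket walls in both views: the wrist crop shows it at columns 162–207 inside the rim, and the side view shows it level. Next I'll back off, turn, shut the fingers and get in front of the paddle.

Emit:
{"api": "carry_out", "payload": {
  "motion": "0 -0.2 0 0 0 0 0.5; 0 -0.2 0 0 0 0 0.3; 0 -0.23 0 0 0 0 0; 0 0 0 0 0 0.0834 0; 0 0 0 0 0 0.0834 0; 0 0 0 0 0 0.0834 0; 0 0 0 0 0 0.0834 0; 0 0 0 0 0 0.0834 0; 0 0 0 0 0 0.0834 0; 0 0 0 0 0 0.0834 0; 0 0 0 0 0 0.0834 0; 0 0 0 0 0 0.0834 0"
}}

```text
time: 16.3
tool_pos: [0.3971, 0.0475, 0.2041]
ee_rot: [3.141, 0.005, -0.097]
wrist_force: [-0.2, -0.7, 0.1]
width: 0.0005
finger_force: 0.0
```

```bash
python3 -c "
from h import *
plan(.40,.0479,.042,-.092);o=readout.get_obs();print(o['tool_pos'],o['width'],o['joint_positions'])"
```

```text
t 16.3 turn shares [ 0.0002  0.0023 -0.0026] rows 0.030517140507178346 | shift shares [ 0.0143 -0.0032  0.8103] rows 2.9470287091250027
[0.3971 0.0475 0.2041] 0.000499094842705386 [-0.0228 -0.2503  1.6869 -0.0001  1.7098  1.6455]
```

Emit:
{"api": "carry_out", "payload": {
  "motion": "0 0 0.205 0 0 0 0; 0 0 0.205 0 0 0 0; 0 0 0.2 0 0 0 0; 0 0 0.2 0 0 0 0; 0.05 0 0 0 0 0 0; 0.05 0 0 0 0 0 0; 0.05 0 0 0 0 0 0; 0.05 0 0 0 0 0 0; 0.05 0 0 0 0 0 0; 0.05 0 0 0 0 0 0; 0.05 0 0 0 0 0 0; 0 0 0 0 0 0 0"
}}

```text
time: 17.8
tool_pos: [0.4691, 0.0409, 0.0446]
ee_rot: [3.142, -0.001, -0.092]
wrist_force: [0.2, 0.5, 0.6]
width: 0.0003
finger_force: 0.0
```

Emit:
{"api": "carry_out", "payload": {
  "motion": "0.06 0 0 0 0 0 0; 0.06 0 0 0 0 0 0; 0.06 0 0 0 0 0 0; 0.06 0 0 0 0 0 0; 0 0 0 0 0 0 0; 0 0 0 0 0 0 0"
}}

```text
time: 18.55
tool_pos: [0.5163, 0.0365, 0.0448]
ee_rot: [3.141, -0.001, -0.092]
wrist_force: [-0.3, 0.2, 0.7]
width: 0.0006
finger_force: 0.0
```

```bash
python3 -c "
from h import *
o=readout.get_obs();print(o['tool_pos'],o['ee_rot'],o['wrist_force'])
ux=np.array([.9957,-.0925]);print('tool press x',(o['tool_pos'][:2]-[.6434,.0252])@ux)
w=snap('wrist','w6.png');b=snap('side','s6.png')
z=cv2.resize(cv2.imread('pics/s6.png')[175:295,250:390],None,fx=4,fy=4,interpolation=2)
cv2.imwrite('pics/c6.png',z)"
```

```text
[0.51629513 0.03654009 0.04484547] [ 3.14135378e+00 -1.13448844e-03 -9.17809666e-02] [-0.32416055  0.20506255  0.72707387]
tool press x -0.12760727576921227
```

View pics/c6.png

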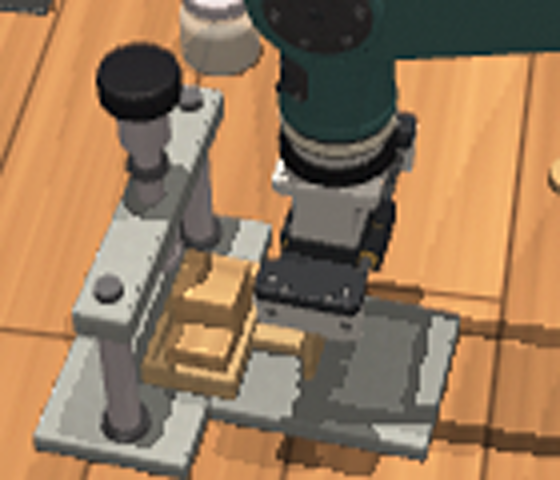

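The view shows the tray following the push, with the car seated in it and the gantry clear ahead. I'll continue towards the stop.

Emit:
{"api": "carry_out", "payload": {
  "motion": "0.05 0 0 0 0 0 0; 0.05 0 0 0 0 0 0; 0.04 0 0 0 0 0 0; 0.02 0 0 0 0 0 0; 0.02 0 0 0 0 0 0; 0.01 0 0 0 0 0 0; 0 0 0 0 0 0 0; 0 0 0 0 0 0 0"
}}

```text
time: 19.65
tool_pos: [0.5529, 0.0333, 0.0446]
ee_rot: [3.141, 0.001, -0.092]
wrist_force: [-4.6, 0.8, 2.5]
width: 0.0003
finger_force: 2.4
```

Emit:
{"api": "carry_out", "payload": {
  "motion": "0.01 0 0 0 0 0 0; 0.01 0 0 0 0 0 0; 0 0 0 0 0 0 0; 0 0 0 0 0 0 0"
}}

```text
time: 20.15
tool_pos: [0.5529, 0.0333, 0.0446]
ee_rot: [3.141, 0.011, -0.091]
wrist_force: [-14.7, 0.5, 10.8]
width: 0.0008
finger_force: 7.6
```

The tray is hard against its stop. I'll back off, rise, and go over the knob.

Emit:
{"api": "carry_out", "payload": {
  "motion": "-0.05 0 0 0 0 0 0; -0.2 0 0 0 0 0 0; -0.15 0 -0.15 0 0 0 0; 0 0 -0.25 0 0 0 0; 0 0 -0.25 0 0 0 0; 0 0 -0.25 0 0 0 0; 0 0 -0.25 0 0 0 0; 0 0 -0.2 0 0 0 0; 0 0 0 0 0 0 0"
}}

```text
time: 21.28
tool_pos: [0.4803, 0.0399, 0.3191]
ee_rot: [-3.141, -0.012, -0.092]
wrist_force: [0.4, -0.3, -1.0]
width: 0.0003
finger_force: 0.0
```

```bash
python3 -c "
from h import *
plan(.6436,.0243,.3,-.092);o=readout.get_obs();print(o['tool_pos'],o['wrist_force'])
b=snap('side','s7.png');a=snap('scene','a7.png')
z=cv2.resize(cv2.imread('pics/s7.png')[170:300,250:390],None,fx=3.5,fy=3.5,interpolation=2)
cv2.imwrite('pics/c7.png',z)
print(b['pixels'][185:260:6,285].tolist())"
```

```text
t 21.275 turn shares [-0.0001 -0.0055  0.    ] rows 0.06426176425414974 | shift shares [0.8204 0.0028 0.0954] rows 3.003366207562857
[0.4803 0.0399 0.3191] [ 0.3835 -0.2783 -0.9893]
[[143, 101, 68], [38, 36, 38], [39, 37, 39], [16, 16, 18], [102, 93, 92], [102, 93, 92], [97, 90, 88], [80, 79, 74], [185, 184, 172], [187, 186, 173], [177, 175, 163], [75, 76, 72], [101, 76, 49]]
```

View pics/c7.png

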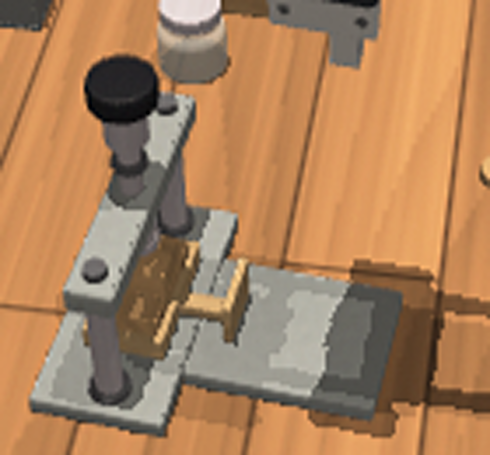

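The tray is home with the car under the ram, and the knob is unobstructed at about (285,195) in the side view. I'll move over the knob and down towards contact.

Emit:
{"api": "carry_out", "payload": {
  "motion": "0.205 0.001 0 0 0 0 0; 0.205 0.001 0 0 0 0 0; 0.205 0 0 0 0 0 0; 0.205 0 0 0 0 0 0; 0 0 0.1 0 0 0 0; 0 0 0.05 0 0 0 0; 0 0 0 0 0 0 0; 0 0 0 0 0 0 0"
}}

```text
time: 22.38
tool_pos: [0.6409, 0.0248, 0.2857]
ee_rot: [3.142, -0.002, -0.092]
wrist_force: [-0.2, -0.4, 0.6]
width: 0.0006
finger_force: 0.0
```

Emit:
{"api": "carry_out", "payload": {
  "motion": "0.012 0 0.04 0 0 0 0; 0 0 0.03 0 0 0 0; 0 0 0.02 0 0 0 0; 0 0 0 0 0 0 0; 0 0 0 0 0 0 0"
}}

```text
time: 23.0
tool_pos: [0.6436, 0.0246, 0.2677]
ee_rot: [3.142, -0.001, -0.092]
wrist_force: [0.3, 0.8, 5.1]
width: 0.0004
finger_force: 2.0
```

Emit:
{"api": "carry_out", "payload": {
  "motion": "0 0 0.03 0 0 0 0; 0 0 0.03 0 0 0 0; 0 0 0.03 0 0 0 0; 0 0 0 0 0 0 0; 0 0 0 0 0 0 0"
}}

```text
time: 23.62
tool_pos: [0.6437, 0.0246, 0.2489]
ee_rot: [3.142, -0.001, -0.092]
wrist_force: [-0.5, 0.5, 6.4]
width: 0.0006
finger_force: 3.1
```

Contact is at about 0.27 as expected, and the ram is moving at 5–6 N. The target is z ≈ 0.232 and about 14 N.

Emit:
{"api": "carry_out", "payload": {
  "motion": "0 0 0.03 0 0 0 0; 0 0 0.03 0 0 0 0; 0 0 0.02 0 0 0 0; 0 0 0.005 0 0 0 0; 0 0 0 0 0 0 0; 0 0 0 0 0 0 0"
}}

```text
time: 24.38
tool_pos: [0.6438, 0.0245, 0.2348]
ee_rot: [-3.142, -0.004, -0.092]
wrist_force: [-4.0, -0.7, 13.0]
width: 0.0004
finger_force: 6.2
```

```bash
python3 -c "
from h import *
o=readout.get_obs();print(o['tool_pos'],o['wrist_force'])
for n in('side','scene'): snap(n,n+'8.png')
b,a=cv2.imread('pics/side8.png'),cv2.imread('pics/scene8.png')
z=cv2.resize(b[180:270,255:345],None,fx=5,fy=5,interpolation=2)
z2=cv2.resize(a[165:235,325:395],None,fx=5,fy=5,interpolation=2)
c=np.zeros((450,800,3),np.uint8);c[:,:450]=z;c[:350,450:]=z2;cv2.imwrite('pics/c8.png',c)"
```

```text
[0.64377326 0.02454247 0.23476134] [-4.02388988 -0.67589942 13.03586625]
```

View pics/c8.png

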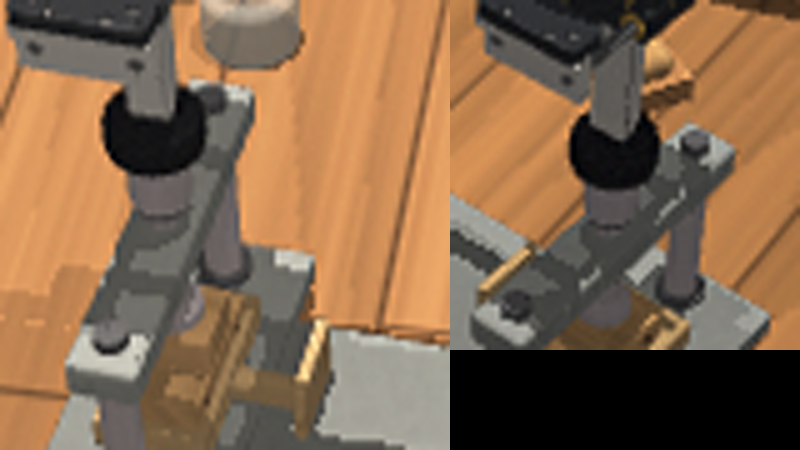

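The ram's foot sits on the car roof and the sleeve rim almost covers the collar. Depth and force both give about 21–22 mm of travel, so I'll add roughly 2.5 mm.

Emit:
{"api": "carry_out", "payload": {
  "motion": "0 0 0.008 0 0 0 0; 0 0 0.006 0 0 0 0; 0 0 0 0 0 0 0; 0 0 0 0 0 0 0; 0 0 0 0 0 0 0; 0 0 0 0 0 0 0"
}}

```text
time: 25.22
tool_pos: [0.6438, 0.0245, 0.2324]
ee_rot: [-3.142, -0.004, -0.092]
wrist_force: [-3.7, -0.2, 14.0]
width: 0.0006
finger_force: 6.8
```

The tool is at z = 0.2324 and the force is 14.0 N, both as wanted, so I'll hand in.

```bash
python3 -c "
from bench import robot
print(robot.close_job())"
```

```text
the job is handed in; nothing more can be done
None
```

I handed the job in with the car seated in the pocket, the tray against its stop, and the knob held down at about 24 mm of spring travel (14.0 N); it returned no verdict.

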